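# Load the objective carrier and lift it level

### The job

Put the black objective with the yellow ring into the carrier's pocket marked with one dot, and after that the silver one with the blue ring into the pocket marked with two dots, lowering each in until it sits on the pocket's floor, not dropping it. Then take the carrier by its black grip bar, lift it about 12 cm off the worktop without tipping it and finish while holding it there, level and still, with both objectives seated; do not put it down or let go. Leave the eyepiece, the parts dish and the brown bottle alone.

Things in the scene. Friction and masses are not known exactly. Their poses are not given: they have to be found in the camera images.
- carrier: blue carrier, loose on the worktop, any yaw, about 0.35 kg: deck 210 (its x) by 70 (its y) by 18 mm thick, a round pocket near each end, a steel post with a black grip bar in the middle. Bar: 48 mm long (along x), 14 mm thick (along y), 63 to 81 mm above the underside; take it by closing the fingers along the carrier's y. Origin: centre of the underside, z up
- pocket_1 (a point): centre of the floor of the pocket marked with ONE white dot: 70 mm from the carrier's origin along +x, 6 mm above its underside. Pocket 29.5 mm across, 12 mm deep; its mouth is the deck's top, so fingertips must hold an objective more than 12 mm above its foot. Fingers closing along the carrier's y stay clear of the handle
- pocket_2 (a point): the same for the pocket marked with TWO white dots (70 mm from the carrier's origin along -x)
- carrier_grip (a point): middle of the black grip bar, 72 mm above the carrier's underside
- objective_yellow: microscope objective standing upright on its foot, black with a yellow ring, 45 mm tall: foot 20 mm across, widening to 26 mm across from 6 mm to 25 mm above the foot (grip here), then tapering to 12 mm at the top. About 0.09 kg. Origin at the centre of its foot, z up along the barrel; its yaw means nothing.
- objective_blue: microscope objective standing upright on its foot, silver-white with a light blue ring, 48 mm tall: foot 20 mm across, widening to 26 mm across from 6 mm to 25 mm above the foot (grip here), then tapering to 12 mm at the top. About 0.09 kg. Origin at the centre of its foot, z up along the barrel; its yaw means nothing.
- eyepiece: black spare eyepiece standing on the worktop, 36 mm across, 47 mm tall; origin at the centre of its underside; leave it alone
- parts_dish: round metal dish with small screws, 94 mm across, 18 mm tall; origin at the centre of its underside; leave it alone
- brown_bottle: small brown bottle with a black cap, 31 mm across, 72 mm tall; origin at the centre of its underside; leave it alone

How it is judged:
By the outcome, as a careful person would: the job done as asked, in the order asked, and still so for the second after the job is handed in, while the arm keeps its last pose, push and grip.
It also fails if it takes over 72 s, if anything falls off the work surface, if the arm or the gripper's body presses on something with over 40 N, if the wrist force passes 120 N, or if a joint passes its speed limit or range.

### The arm

A 6-joint arm with a two-finger parallel gripper is mounted at the origin on a cart in front of the work surface, level with it; the furniture and walls round the work are solid. World frame = base frame: x ahead of the robot, y to its left, z up, the work surface at z = 0. Lengths are in m, angles in rad, forces in N, time in s.
With the tool pointing down it reaches from about 0.425 to 0.95 m from the base axis. Payload 3.5 kg.
Tool frame: the origin (TCP) lies at the very end of the fingers, on their centre line; the grasp point (between the pads) lies ctrl.pinch_z behind it (ctrl.pinch_z is the distance from the TCP to the grasp point, in m); z points along the fingers, y is the line along which they close (so a half turn about z gives the same grasp; the last joint's range is limited). The gripper opens to 85 mm and grips with 20 to 120 N. Pads are 22 mm wide; open, the fingers measure 114 mm over their backs; the gripper's body (76 mm by 85 mm) begins 54 mm behind the grasp point. The pads swing forward as they close: fully open they stand 13 mm farther back than shut.
Start: joints at [-1.373, 0.286, 1.577, -0, 1.279, -0.15], TCP at [0.23, -0.635, 0.231] pointing down, gripper open.
Joint ranges: [-2.77, 2.77], [-0.9, 2.22], [0.21, 2.48], [-1.53, 4.67], [0.24, 2.81], [-2.84, 2.84]. Speed limits (rad/s): [2.79, 2.79, 3.14, 3.14, 3.14, 3.14].

### API

Orientations are given as a unit quaternion [x, y, z, w].
In Python, from plant import ctrl gives the robot as it stands.
- The arm moves only by the tool step_hand, called after "Emit:" as name(argument=value, ...), one argument or row to a line, values as JSON. Schema: {"type":"object","properties":{"steps":{"type":"array","items":{"type":"array","prefixItems":[{"type":"array","items":{"type":"number"},"minItems":3,"maxItems":3},{"type":"array","items":{"type":"number"},"minItems":3,"maxItems":3},{"type":"number"}],"minItems":3,"maxItems":3},"minItems":1,"maxItems":10},"force":{"type":"number"},"only":{"type":"string"},"quiet":{"type":"boolean"},"lines":{"type":"string"}},"required":["steps"],"additionalProperties":false}. steps is a list of rows, 1 to 10 of them, each written [[dx, dy, dz], [rx, ry, rz], opening]: dx, dy, dz in shares of 80 cm (1.0 is 80 cm), then a rotation vector rx, ry, rz in parts of the range, where 1.0 means 180 degrees, then the opening from 0.0 (shut) to 1.0 (fully open); each row is the pose to reach, as a shift and turn from the pose commanded when the call began, along the tool's axes at that moment; what a row does not reach only later rows make up. A row lasts 1/8 s, in which the tool goes at most 0.0625 m and 0.188 rad, less where a joint would pass 70% of its speed; a pose out of reach is approached as far as the arm can. The fingers move at their own pace and stop on an object; force is the grip in N (left out, the last holds). Time passes only in rows, so rows that do not move let the fingers close. The tool returns the time, the measured TCP pose, the force, the opening and the grip force at its end. only (a regular expression) keeps the lines of the reply that match it, lines (a string "A,B") keeps lines A to B, and quiet returns only ok. Input that does not fit is refused with a message, and nothing moves.
- ctrl.get_state(): the state, without advancing time (a new reading comes with each control period).
- ctrl.read_camera(name): name is "scene" or "top"; returns a dict with "pixels" (480x640x3 uint8, red, green, blue), "camera_matrix" (3x3 intrinsics, pixels), "xyz" and "orientation" of the camera in the world. Camera axes: x right, y down, z forward; pixel columns grow to the right and rows downward; lengths in m; the calibration is good to about 2 mm. A picture is of the moment at which its call begins. There is no depth.
- ctrl.sign_off(): hands the job in; it is judged then, once.
Trained networks look in the newest picture that a camera, given by its name, has taken for a name from the list of things; names that differ only in an ending like _2 or _b are one class to them, and where a whole thing is asked for, a point or a joint stands for the part that bears it (a point fixed in the world has none). Each returns a list of dicts, best first, with "conf" (0 to 1); they miss things now and then, are a little off and sometimes report something else, mostly with a low value. They report only what shows in the picture. A call takes as long as a camera call.
- ctrl.recognise(camera, thing): "position" ([x, y, z] in m, in world coordinates, good to about 4 mm: the middle of the surface that is visible of it).
- ctrl.masks_of(camera, thing): "region" (480x640 bool, what is visible of it).
- ctrl.mark_of(camera, thing): "position" ([x, y, z] in m, in world coordinates, good to about 4 mm: a listed point, or the origin of a listed thing).
The state is a dict: "time": time; "qpos": joint angles; "dq": joint speeds; "joint_efforts": joint torques, N m; "eef_pos": TCP position; "tcp_rot": TCP orientation; "contact_force": force on the tool from outside, world axes, zero at the start; "wrist_torque": the same for the moment, N m; "opening": opening from 0.0 (shut) to 1.0 (fully open); "finger_force": force on a finger pad.
Only numpy, scipy, OpenCV 4.12 (cv2) and the standard library are available. Lean on these libraries where they do the work, as an engineer would, in place of code of your own. Each camera call takes 0.05 s, during which the arm holds its last target. There are 200 camera calls.

## Working session

There is one attempt and no reset: what is moved stays moved. The work goes in short steps, Python scripts to look and compute and a tool call to move; the robot and the scene stay as the last step left them, time stands still between calls to the robot, and variables do not carry over. Pictures are saved under pics/ and viewed, at most 10 in all, crops included, and the job is handed in when it is done.

```bash
ls; mkdir -p pics
```

Run:
```python
from plant import ctrl
import cv2
for c in("scene","top"):
    r=ctrl.read_camera(c); cv2.imwrite(f"pics/{c}0.png",r["pixels"][...,::-1]); print(c,r["camera_matrix"],r["xyz"],r["orientation"])
    for t in("carrier","pocket_1","pocket_2","carrier_grip","objective_yellow","objective_blue","eyepiece","parts_dish","brown_bottle"):
        print(t,[(d["position"],d["conf"]) for d in ctrl.mark_of(c,t)[:2]])
print(ctrl.pinch_z,ctrl.get_state())
```

```text
pics
scene [[436.71159831   0.         325.60818105]
 [  0.         436.71159831 238.94263576]
 [  0.           0.           1.        ]] [0.02704259 0.3992956  0.59876235] [-0.39230829  0.8110187  -0.38685885  0.19668022]
carrier [([0.48, -0.1563, -0.0019], 0.77), ([0.4679, 0.1221, -0.0024], 0.73)]
pocket_1 [([0.4386, -0.1101, 0.0085], 0.8), ([0.5224, -0.2148, 0.0038], 0.61)]
pocket_2 [([0.4386, -0.1101, 0.0085], 0.8), ([0.5224, -0.2148, 0.0038], 0.61)]
carrier_grip [([0.4771, -0.1579, 0.0717], 0.84)]
objective_yellow [([0.47, 0.121, -0.0016], 0.63), ([0.5787, 0.1132, -0.0006], 0.55)]
objective_blue []
eyepiece [([0.6717, 0.0307, -0.0024], 0.68)]
parts_dish [([0.4361, -0.1089, 0.0103], 0.72), ([0.6877, -0.2697, 0.0025], 0.64)]
brown_bottle [([0.5437, 0.2537, -0.0034], 0.84)]
top [[484.04314198   0.         318.67791508]
 [  0.         484.04314198 242.99991664]
 [  0.           0.           1.        ]] [ 0.47455364 -0.01294287  1.09151918] [-0.70129924  0.71143633 -0.02964334  0.03404393]
carrier [([0.4769, -0.1617, 0.0746], 0.63)]
pocket_1 [([0.524, -0.2123, 0.0057], 0.84), ([0.43
[... 461 characters left out ...]
y([-1.37299759e+00,  2.86243688e-01,  1.57667214e+00, -3.22739728e-05,
        1.27859388e+00, -1.50006595e-01]), 'dq': array([-2.57929351e-04,  9.66442545e-04, -1.42109651e-03,  1.00808366e-04,
        5.86301624e-04,  2.98888031e-06]), 'joint_efforts': array([ 8.44909100e-04, -4.05973256e+01, -2.92945647e+01, -7.98290603e-05,
        5.22176961e-04, -7.77863704e-06]), 'eef_pos': array([ 0.23007995, -0.63457594,  0.23137756]), 'tcp_rot': array([ 9.84916195e-01,  1.73032038e-01, -1.44578010e-05,  4.18304100e-05]), 'contact_force': array([-0.36591999,  0.88584882,  0.56242177]), 'wrist_torque': array([-0.04654258, -0.00963568,  0.00491568]), 'finger_force': 0.0, 'opening': 0.9995293736062847}
```

View pics/top0.png

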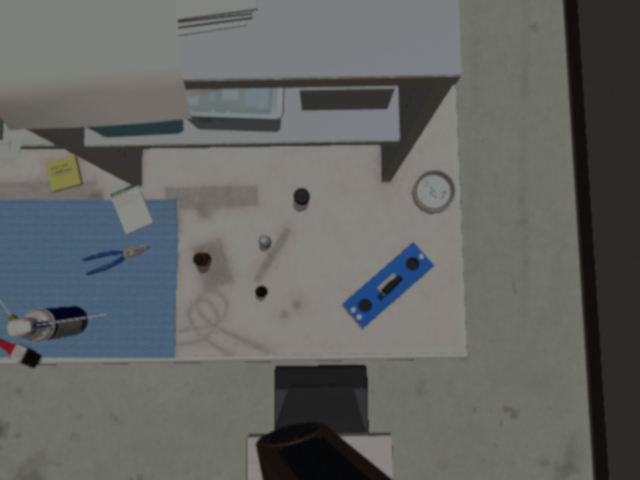

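View pics/scene0.png

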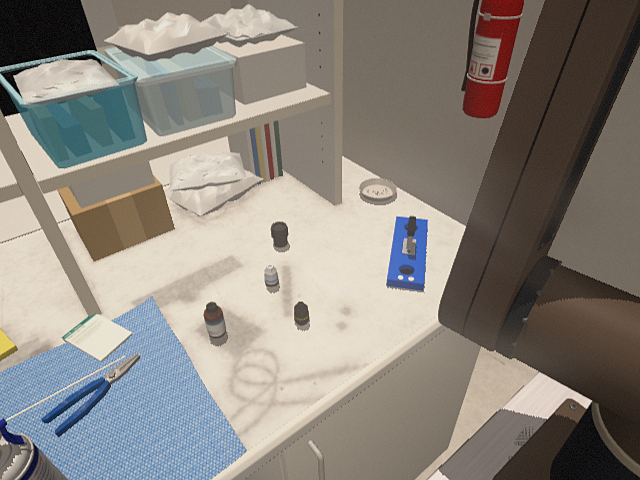

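The top view shows the two-dot end of the carrier near the robot at px (355,313) and the one-dot end far away at (421,258). Yellow is at (261,291), blue at (264,242) and the eyepiece at (301,197). I'll refine these by silhouette fitting.

Create h.py:
```python
import numpy as np,cv2
from plant import ctrl
from scipy.optimize import minimize
from scipy.spatial.transform import Rotation as R
def cam(c):
    r=ctrl.read_camera(c); r["R"]=R.from_quat(r["orientation"]).as_matrix(); return r
def proj(r,P):
    p=(np.asarray(P)-r["xyz"])@r["R"]; p=p@np.asarray(r["camera_matrix"]).T; return p[:,:2]/p[:,2:]
a=np.linspace(0,2*np.pi,40,endpoint=False)
def rings(zr): return np.vstack([np.c_[q*np.cos(a),q*np.sin(a),0*a+z] for z,q in zr])
def obj(h): return rings([(0,.010),(.006,.013),(.025,.013),(h,.006)])
deck=np.array([[x,y,z] for x in(-.105,.105) for y in(-.035,.035) for z in(0,.018)])
S=8
def fit(r,mask,M,x0,z=0,yaw=False):
    "fit x,y(,yaw) of convex model M to the hull of mask"
    ys,xs=np.nonzero(mask); o=np.array([xs.min()-6,ys.min()-6]); sh=(int(ys.max()-o[1]+7)*S,int(xs.max()-o[0]+7)*S)
    cnt=np.argwhere(cv2.resize(mask.astype(np.uint8)[o[1]:o[1]+sh[0]//S,o[0]:o[0]+sh[1]//S],(sh[1],sh[0]),interpolation=cv2.INTER_LINEAR_EXACT if False else cv2.INTER_NEAREST))[:,::-1]
    T=np.zeros(sh,np.uint8); cv2.fillConvexPoly(T,cv2.convexHull(cnt.astype(np.int32)),1)
    def cost(p):
        Q=M.copy()
        if yaw: Q=R.from_euler('z',p[2]).apply(Q)
        u=(proj(r,Q+[p[0],p[1],z])-o+.5)*S
        I=np.zeros(sh,np.uint8); cv2.fillConvexPoly(I,cv2.convexHull(np.round(u).astype(np.int32)),1)
        return (I!=T).sum()/T.sum()
    n=len(x0); sx=np.vstack([x0]+[np.array(x0)+d for d in np.diag([.006,.006,.06][:n])])
    s=minimize(cost,x0,method="Nelder-Mead",options=dict(initial_simplex=sx,xatol=1e-5,fatol=1e-5))
    return s.x,s.fun
def blue(r,near):
    h=cv2.cvtColor(r["pixels"],cv2.COLOR_RGB2HSV); m=cv2.inRange(h,(105,150,60),(125,255,255))
    n,l,_,c=cv2.connectedComponentsWithStats(m); u=proj(r,[near])[0]
    i=min((i for i in range(1,n) if (l==i).sum()>150),key=lambda i:np.hypot(*(c[i]-u))); return l==i
def carrier(c,x0=(.479,-.16,-.9)):
    r=cam(c); m=blue(r,[x0[0],x0[1],.018]); return fit(r,m,deck,list(x0),yaw=True)
def objective(c,t,x0,h,z=0):
    r=cam(c); L=ctrl.masks_of(c,t); u=proj(r,[[x0[0],x0[1],z+.02]])[0]
    L=[d for d in L if np.hypot(*(np.argwhere(d["region"]).mean(0)[::-1]-u))<12]
    return fit(r,L[0]["region"],obj(h),list(x0),z)+(L[0]["region"].sum(),) if L else None
```

Run:
```python
from h import *
for c in("scene","top"):
    p,e=carrier(c); print(c,p,e)
    for s in(1,-1): print(" pocket",s,p[:2]+s*.07*np.array([np.cos(p[2]),np.sin(p[2])]))
    print(" yel",objective(c,"objective_yellow",(.468,.123),.045)); print(" blu",objective(c,"objective_blue",(.577,.116),.048))
```

```text
scene [ 0.48939584 -0.17314263 -0.87196779] 0.0763073413871758
 pocket 1 [ 0.53442833 -0.22673437]
 pocket -1 [ 0.44436336 -0.11955089]
 yel (array([0.46900883, 0.12181608]), np.float64(0.11813762866946245), np.int64(311))
 blu (array([0.58268411, 0.11214928]), np.float64(0.09181922196796338), np.int64(261))
top [ 0.47698032 -0.15865702 -0.86717207] 0.05860542097457172
 pocket 1 [ 0.5222693  -0.21203219]
 pocket -1 [ 0.43169134 -0.10528186]
 yel None
 blu (array([0.57926962, 0.11494944]), np.float64(0.17233632862644416), np.int64(138))
```

Create go.py:
```python
import sys,numpy as np
from plant import ctrl
from scipy.spatial.transform import Rotation as R
s=ctrl.get_state(); T=R.from_quat(s["tcp_rot"]).as_matrix(); th=np.arctan2(T[1,0],T[0,0])
print("now",s["eef_pos"].round(4),"th",round(th,4),"q",s["qpos"].round(2),"F",s["contact_force"].round(1),"open",round(s["opening"],3),"tilt",T[:2,2].round(4))
for a in sys.argv[1:]:
    v=np.array([float(x) for x in a.split(",")])
    # desired tool: vertical, x axis at angle v[3]
    c,q=np.cos(v[3]),np.sin(v[3]); D=np.array([[c,q,0],[q,-c,0],[0,0,-1.]])
    print(a,"->",(T.T@(v[:3]-s["eef_pos"])).round(4),R.from_matrix(T.T@D).as_rotvec().round(4))
```

```bash
python3 go.py .43,-.3,.2,.52 .4685,.1225,.15,.70 .4685,.1225,.014,.70
```

```text
now [ 0.2301 -0.6346  0.2313] th 0.3479 q [-1.37  0.29  1.58 -0.    1.28 -0.15] F [ 1.4 -0.8  0.8] open 1.002 tilt [-0.  0.]
.43,-.3,.2,.52 -> [ 0.302  -0.2464  0.0313] [-0.      0.     -0.1721]
.4685,.1225,.15,.70 -> [ 0.4822 -0.6304  0.0813] [-0.      0.     -0.3521]
.4685,.1225,.014,.70 -> [ 0.4822 -0.6304  0.2173] [-0.      0.     -0.3521]
```

Units first: shifts go in shares of 80 cm and turns go in shares of 180 degrees. So -0.63 m / 0.8 = -0.7875, 0.482 m / 0.8 = 0.6025, -0.35 rad / 3.1416 = -0.1114.

Emit:
step_hand(
  steps=[
    [[0.3775,-0.308,0.0375],[0,0,-0.0318],1],
    [[0.3775,-0.308,0.0375],[0,0,-0.0541],1],
    [[0.3775,-0.308,0.0375],[0,0,-0.0541],1],
    [[0.3775,-0.308,0.0375],[0,0,-0.0541],1],
    [[0.3775,-0.308,0.0375],[0,0,-0.0541],1],
    [[0.3775,-0.308,0.0375],[0,0,-0.0541],1],
    [[0.6025,-0.7875,0.1],[0,0,-0.1114],1],
    [[0.6025,-0.7875,0.1],[0,0,-0.1114],1],
    [[0.6025,-0.7875,0.1],[0,0,-0.1114],1],
    [[0.6025,-0.7875,0.1],[0,0,-0.1114],1],
  ],
  force=20,
)

```text
time: 2.75
eef_pos: [0.4484, -0.0648, 0.1738]
tcp_rot: [0.94, 0.342, 0.001, 0.0]
contact_force: [-0.1, -0.5, 0.2]
opening: 0.998
finger_force: 0.0
```

```bash
python3 go.py .4685,.1225,.15,.70
```

```text
now [ 0.4484 -0.0648  0.1738] th 0.6974 q [-0.37 -0.16  2.16  0.    1.15  0.51] F [-0.1 -0.5  0.2] open 0.998 tilt [ 0.0015 -0.0004]
.4685,.1225,.15,.70 -> [ 0.1357 -0.1307  0.0237] [ 0.0013 -0.0009 -0.0026]
```

Run:
```python
from h import *
for c in("scene",): print(carrier(c,(.477,-.159,-.867)))
```

```text
(array([ 0.48923515, -0.17300582, -0.87175043]), np.float64(0.07664921760666442))
```

To row units: 0.1357 m / 0.8 = 0.1696, -0.1307 m / 0.8 = -0.1634.

Emit:
step_hand(
  steps=[
    [[0.1696,-0.1634,0.025],[0,0,0],1],
    [[0.1696,-0.1634,0.025],[0,0,0],1],
    [[0.1696,-0.1634,0.025],[0,0,0],1],
    [[0.1696,-0.1634,0.075],[0,0,0],1],
    [[0.1696,-0.1634,0.075],[0,0,0],1],
  ],
)

```text
time: 3.42
eef_pos: [0.4655, 0.1213, 0.1107]
tcp_rot: [0.939, 0.343, -0.003, -0.001]
contact_force: [0.2, 0.2, -0.3]
opening: 1.001
finger_force: 0.0
```

```bash
python3 go.py .4685,.1225,.014,.70
```

Run:
```python
from h import *
for c in("scene","top"):
    print(carrier(c,(.477,-.159,-.867))); print(objective(c,"objective_blue",(.579,.114),.048))
r=cam("scene"); cv2.imwrite("pics/s1.png",cv2.resize(r["pixels"][180:330,180:460,::-1],None,fx=2.8,fy=2.8))
```

```text
now [0.4655 0.1213 0.1107] th 0.6998 q [ 0.04 -0.    2.14 -0.    1.01  0.91] F [ 0.2  0.2 -0.3] open 1.001 tilt [-0.0073 -0.0004]
.4685,.1225,.014,.70 -> [0.0036 0.0014 0.0967] [-0.0044  0.0058 -0.0002]
(array([ 0.48938753, -0.17318014, -0.87047101]), np.float64(0.07673985962736421))
(array([0.58007478, 0.11433438]), np.float64(0.06909220194358853), np.int64(246))
(array([ 0.47671752, -0.15927067, -0.88282667]), np.float64(0.06430144439406697))
(array([0.58083132, 0.11403918]), np.float64(0.26813471502590674), np.int64(90))
```

View pics/s1.png

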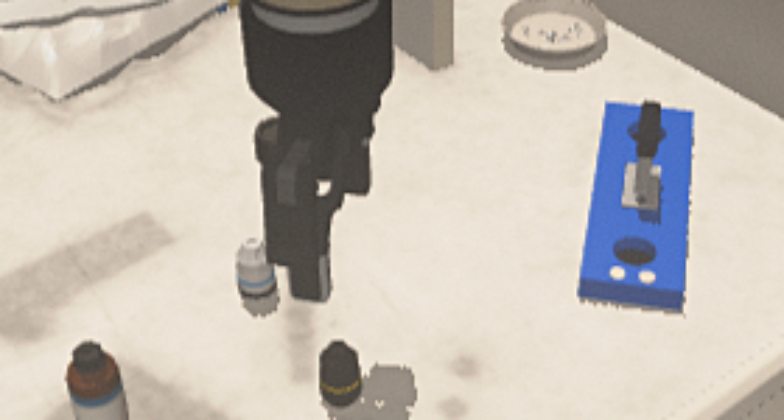

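To row units: 0.07 m / 0.8 = 0.0875, 0.05 m / 0.8 = 0.0625.

Emit:
step_hand(
  steps=[
    [[0.0025,0,0.0625],[0,0,0],0.7],
    [[0.0025,0,0.0875],[0,0,0],0.7],
    [[0.0025,0,0.0875],[0,0,0],0.7],
  ],
  force=20,
)

```text
time: 4.15
eef_pos: [0.4688, 0.1214, 0.0424]
tcp_rot: [0.94, 0.341, -0.002, -0.0]
contact_force: [0.2, -0.2, -0.5]
opening: 0.699
finger_force: 0.0
```

```bash
python3 go.py .4685,.1225,.014,.70
```

Run:
```python
from h import *
for c in("scene","top"):
    r=cam(c); h=cv2.cvtColor(r["pixels"],cv2.COLOR_RGB2HSV); hh=h.reshape(-1,3)
    m0=blue(r,[.477,-.159,.018]); 
    for v in(25,40,60,90):
        m=cv2.inRange(h,(100,110,v),(130,255,255)); n,l,_,cc=cv2.connectedComponentsWithStats(m); i=np.bincount(l[m0]).argmax(); m=l==i
        print(c,v,m.sum(),fit(r,m,deck,[.477,-.159,-.867],yaw=True))
```

```text
now [0.4688 0.1214 0.0424] th 0.6969 q [0.04 0.12 2.16 0.   0.87 0.92] F [ 0.2 -0.2 -0.5] open 0.699 tilt [-0.0033 -0.0001]
.4685,.1225,.014,.70 -> [ 0.0006 -0.0009  0.0284] [-0.002   0.0026 -0.0031]
scene 25 1639 (array([ 0.48013995, -0.1625101 , -0.87199214]), np.float64(0.05869316557048899))
scene 40 1639 (array([ 0.48013995, -0.1625101 , -0.87199214]), np.float64(0.05869316557048899))
scene 60 1639 (array([ 0.48013995, -0.1625101 , -0.87199214]), np.float64(0.05869316557048899))
scene 90 1639 (array([ 0.48013995, -0.1625101 , -0.87199214]), np.float64(0.05869316557048899))
top 25 2354 (array([ 0.47728927, -0.1588487 , -0.8698715 ]), np.float64(0.016285555509817643))
top 40 2351 (array([ 0.47728927, -0.1588487 , -0.8698715 ]), np.float64(0.016285555509817643))
top 60 2317 (array([ 0.47728927, -0.1588487 , -0.8698715 ]), np.float64(0.016285555509817643))
top 90 2209 (array([ 0.47728927, -0.1588487 , -0.8698715 ]), np.float64(0.016285555509817643))
```

To row units: 0.0285 m / 0.8 = 0.0356, -0.001 m / 0.8 = -0.0013.

```bash
sed -i 's/(105,150,60),(125,255,255)/(100,110,40),(130,255,255)/' h.py
```

Emit:
step_hand(
  steps=[
    [[0.0006,-0.0013,0.0356],[0,0,0],0.7],
    [[0.0006,-0.0013,0.0356],[0,0,0],0.7],
    [[0.0006,-0.0013,0.0356],[0,0,0],0],
    [[0.0006,-0.0013,0.0356],[0,0,0],0],
    [[0.0006,-0.0013,0.0356],[0,0,0],0],
    [[0.0006,-0.0013,0.0356],[0,0,0],0],
  ],
  force=20,
)

```text
time: 5.0
eef_pos: [0.4707, 0.1231, 0.0166]
tcp_rot: [0.94, 0.342, 0.001, 0.0]
contact_force: [-0.9, -0.6, 6.3]
opening: 0.278
finger_force: 20.5
```

```bash
python3 go.py .4685,.1225,.014,2.2716
```

```text
now [0.4707 0.1231 0.0166] th 0.6979 q [0.05 0.17 2.16 0.   0.8  0.92] F [-0.9 -0.6  6.3] open 0.278 tilt [0.0022 0.0002]
.4685,.1225,.014,2.2716 -> [-0.0021 -0.0009  0.0026] [ 2.4000e-03 -4.0000e-04 -1.5737e+00]
```

To row units: -1.574 rad / 3.1416 = -0.501.

Emit:
step_hand(
  steps=[
    [[0,0,0],[0,0,0],0.6],
    [[0,0,0],[0,0,-0.0318],0.6],
    [[0,0,0],[0,0,-0.0955],0.6],
    [[0,0,0],[0,0,-0.1592],0.6],
    [[0,0,0],[0,0,-0.2228],0.6],
    [[0,0,0],[0,0,-0.2865],0.6],
    [[0,0,0],[0,0,-0.3501],0.6],
    [[0,0,0],[0,0,-0.4138],0.6],
    [[0,0,0],[0,0,-0.4615],0.6],
    [[0,0,0],[0,0,-0.501],0.6],
  ],
)

```text
time: 6.25
eef_pos: [0.4693, 0.1229, 0.0148]
tcp_rot: [0.419, 0.908, -0.0, -0.0]
contact_force: [-0.7, 0.3, 1.0]
opening: 0.602
finger_force: 0.0
```

Emit:
step_hand(
  steps=[
    [[0,0,0],[0,0,0],0.6],
    [[0,0,0],[0,0,0],0.6],
  ],
)

```text
time: 6.5
eef_pos: [0.4695, 0.123, 0.0149]
tcp_rot: [0.422, 0.906, -0.0, -0.0]
contact_force: [-0.5, 0.4, -1.0]
opening: 0.6
finger_force: 0.0
```

```bash
python3 go.py .47,.1231,.0125,2.2716
```

```text
now [0.4695 0.123  0.0149] th 2.2695 q [ 0.05  0.17  2.16 -0.    0.8  -0.65] F [-0.5  0.4 -1. ] open 0.6 tilt [-0.0002 -0.    ]
.47,.1231,.0125,2.2716 -> [-0.0003  0.0005  0.0024] [-0.0002 -0.0001 -0.0021]
```

To row units: 0.0025 m / 0.8 = 0.0031, -0.002 rad / 3.1416 = -0.0006.

Emit:
step_hand(
  steps=[
    [[0,0,0.0031],[0,0,-0.0006],0.6],
    [[0,0,0.0031],[0,0,-0.0006],0],
    [[0,0,0.0031],[0,0,-0.0006],0],
    [[0,0,0.0031],[0,0,-0.0006],0],
    [[0,0,0.0031],[0,0,-0.0006],0],
  ],
  force=25,
)

```text
time: 7.12
eef_pos: [0.4696, 0.123, 0.0125]
tcp_rot: [0.42, 0.907, 0.0, 0.0]
contact_force: [-0.3, 0.2, -0.7]
opening: 0.277
finger_force: 25.1
```

Emit:
step_hand(
  steps=[
    [[0,0,-0.0375],[0,0,0],0],
    [[0,0,-0.1],[0,0,0],0],
    [[0,0,-0.1],[0,0,0],0],
    [[0,0,-0.1],[0,0,0],0],
  ],
  force=30,
)

```text
time: 7.62
eef_pos: [0.469, 0.123, 0.092]
tcp_rot: [0.42, 0.907, -0.0, -0.0]
contact_force: [0.0, 0.1, -1.8]
opening: 0.275
finger_force: 30.7
```

```bash
python3 go.py .5224,-.2123,.1,2.2716;python3 - <<'E'
from h import *
r=cam("scene"); cv2.imwrite("pics/s2.png",cv2.resize(r["pixels"][180:330,220:420,::-1],None,fx=4,fy=4))
z=ctrl.get_state()["eef_pos"][2]-.0125
print(objective("top","objective_yellow",(.4695,.123),.045,z),objective("scene","objective_yellow",(.4695,.123),.045,z),carrier("top"))
E
```

```text
now [0.469 0.123 0.092] th 2.2738 q [ 0.05  0.03  2.14  0.    0.97 -0.66] F [ 0.   0.1 -1.8] open 0.275 tilt [-0.0008  0.    ]
.5224,-.2123,.1,2.2716 -> [-0.2903 -0.1761 -0.008 ] [-0.0006 -0.0005  0.0022]
None (array([0.46953516, 0.12167578]), np.float64(0.1424468696151637), np.int64(297)) (array([ 0.47730337, -0.15882745, -0.87213544]), np.float64(0.016738727609635577))
```

View pics/s2.png

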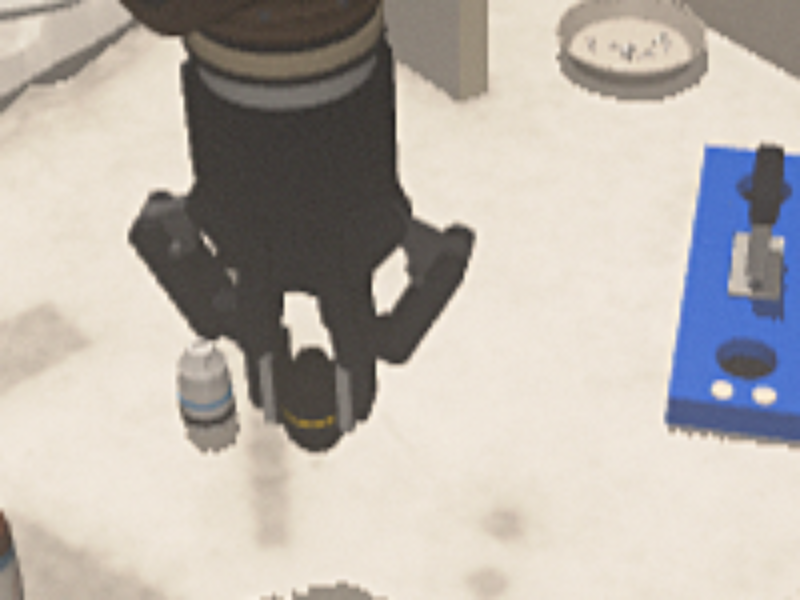

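To row units: -0.29 m / 0.8 = -0.3625, -0.03 m / 0.8 = -0.0375, 0.003 rad / 3.1416 = 0.001.

Emit:
step_hand(
  steps=[
    [[-0.0625,-0.0375,-0.0375],[0,0,0],0],
    [[-0.3625,-0.22,-0.0375],[0,0,0.001],0],
    [[-0.3625,-0.22,-0.0375],[0,0,0.001],0],
    [[-0.3625,-0.22,-0.0375],[0,0,0.001],0],
    [[-0.3625,-0.22,-0.0375],[0,0,0.001],0],
    [[-0.3625,-0.22,-0.0375],[0,0,0.001],0],
    [[-0.3625,-0.22,-0.0375],[0,0,0.001],0],
    [[-0.3625,-0.22,-0.0375],[0,0,0.001],0],
  ],
  force=30,
)

```text
time: 8.93
eef_pos: [0.5222, -0.2112, 0.1216]
tcp_rot: [0.422, 0.907, 0.0, -0.001]
contact_force: [0.8, 1.3, -1.3]
opening: 0.274
finger_force: 30.7
```

```bash
python3 go.py .5224,-.2124,.055,2.2705
```

```text
now [ 0.5222 -0.2112  0.1216] th 2.2708 q [-0.56  0.16  1.94  0.    1.04 -1.26] F [ 0.8  1.3 -1.3] open 0.274 tilt [-0.0016  0.0015]
.5224,-.2124,.055,2.2705 -> [-0.0012 -0.0006  0.0666] [-0.0003 -0.0022  0.0003]
```

To row units: 0.081 m / 0.8 = 0.1013, 0.06 m / 0.8 = 0.075.

Emit:
step_hand(
  steps=[
    [[-0.0013,-0.0006,0.075],[0,0,0],0],
    [[-0.0013,-0.0006,0.1013],[0,0,0],0],
    [[-0.0013,-0.0006,0.1013],[0,0,0],0],
    [[-0.0013,-0.0006,0.1013],[0,0,0],0],
  ],
  force=30,
)

```text
time: 9.43
eef_pos: [0.5239, -0.2127, 0.0428]
tcp_rot: [0.421, 0.907, -0.0, 0.001]
contact_force: [0.3, -0.5, 0.5]
opening: 0.271
finger_force: 30.8
```

```bash
python3 go.py .5224,-.2124,.03,2.2705;python3 - <<'E'
from h import *
r=cam("scene"); cv2.imwrite("pics/s3.png",cv2.resize(r["pixels"][190:300,360:460,::-1],None,fx=5,fy=5))
z=ctrl.get_state()["eef_pos"][2]-.0125
print(objective("scene","objective_yellow",(.5224,-.2124),.045,z),objective("top","objective_yellow",(.5224,-.2124),.045,z))
for p in([.5224,-.2124,.018],[.5224,-.2124,z]): print(proj(r,[p]))
E
```

```text
now [ 0.5239 -0.2127  0.0428] th 2.2721 q [-0.57  0.28  1.97  0.    0.89 -1.27] F [ 0.3 -0.5  0.5] open 0.271 tilt [ 0.0017 -0.001 ]
.5224,-.2124,.03,2.2705 -> [ 0.0012 -0.001   0.0128] [0.0007 0.0019 0.0016]
(array([ 0.53389456, -0.22475256]), np.float64(0.2172678690714763), np.int64(154)) None
[[410.58544608 227.06754113]]
[[411.20598123 222.3826524 ]]
```

View pics/s3.png

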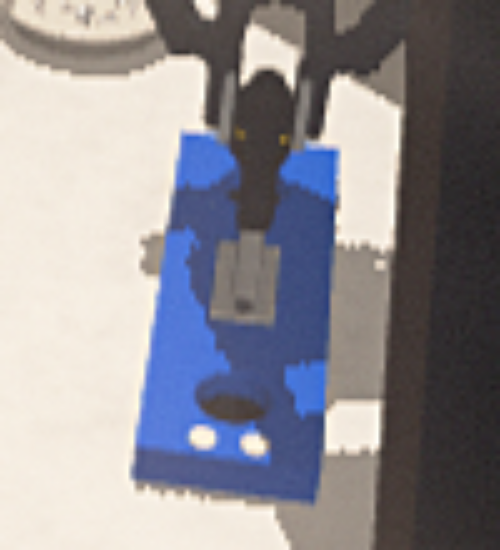

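To row units: 0.0145 m / 0.8 = 0.0181, 0.0125 m / 0.8 = 0.0156.

Emit:
step_hand(
  steps=[
    [[0.0006,-0.0006,0.0075],[0,0,0],0],
    [[0.0006,-0.0006,0.0156],[0,0,0],0],
    [[0.0006,-0.0006,0.0181],[0,0,0],0],
    [[0.0006,-0.0006,0.0181],[0,0,0],0],
  ],
  force=30,
)

```text
time: 10.18
eef_pos: [0.5221, -0.2129, 0.0265]
tcp_rot: [0.422, 0.907, 0.0, -0.0]
contact_force: [-0.4, 0.4, -1.4]
opening: 0.271
finger_force: 30.7
```

```bash
python3 go.py .5224,-.2124,.0185,2.2705
```

```text
now [ 0.5221 -0.2129  0.0265] th 2.2707 q [-0.57  0.3   1.97  0.    0.87 -1.27] F [-0.4  0.4 -1.4] open 0.271 tilt [-0.0008  0.0005]
.5224,-.2124,.0185,2.2705 -> [0.0002 0.0006 0.008 ] [-0.0003 -0.0009  0.0002]
```

To row units: 0.005 m / 0.8 = 0.0063, 0.004 m / 0.8 = 0.005.

Emit:
step_hand(
  steps=[
    [[0,0.0004,0.0025],[0,0,0],0],
    [[0,0.0004,0.005],[0,0,0],0],
    [[0,0.0004,0.0063],[0,0,0],0],
  ],
  force=30,
)

```text
time: 10.55
eef_pos: [0.5225, -0.2128, 0.0219]
tcp_rot: [0.422, 0.907, 0.0, -0.0]
contact_force: [0.3, -0.9, 0.1]
opening: 0.27
finger_force: 30.7
```

```bash
python3 go.py .5224,-.2124,.0185,2.2705
```

```text
now [ 0.5225 -0.2128  0.0219] th 2.2708 q [-0.57  0.31  1.97  0.    0.86 -1.27] F [ 0.3 -0.9  0.1] open 0.27 tilt [-0.0001  0.0001]
.5224,-.2124,.0185,2.2705 -> [0.0004 0.0002 0.0034] [-0.     -0.0002  0.0003]
```

To row units: 0.0035 m / 0.8 = 0.0044, 0.003 m / 0.8 = 0.0038.

Emit:
step_hand(
  steps=[
    [[0,0,0.0019],[0,0,0],0],
    [[0,0,0.0031],[0,0,0],0],
    [[0,0,0.0038],[0,0,0],0],
    [[0,0,0.0044],[0,0,0],0],
  ],
  force=30,
)

```text
time: 11.05
eef_pos: [0.5226, -0.2129, 0.0186]
tcp_rot: [0.422, 0.907, -0.0, 0.0]
contact_force: [-0.6, -0.3, 1.5]
opening: 0.27
finger_force: 31.1
```

```bash
python3 go.py .5224,-.2124,.0185,2.2705
```

```text
now [ 0.5226 -0.2129  0.0186] th 2.2708 q [-0.57  0.32  1.97  0.    0.85 -1.27] F [-0.6 -0.3  1.5] open 0.27 tilt [ 0.0001 -0.    ]
.5224,-.2124,.0185,2.2705 -> [0.0005 0.0001 0.0001] [0.     0.0001 0.0003]
```

To row units: 0.001 m / 0.8 = 0.0013, 0.0005 m / 0.8 = 0.0006.

Emit:
step_hand(
  steps=[
    [[0,0,0.0006],[0,0,0],0],
    [[0,0,0.0013],[0,0,0],0],
    [[0,0,0.0013],[0,0,0],0],
  ],
  force=30,
)

```text
time: 11.42
eef_pos: [0.5227, -0.213, 0.0185]
tcp_rot: [0.422, 0.907, -0.0, -0.0]
contact_force: [-2.6, 1.7, 4.9]
opening: 0.273
finger_force: 31.5
```

```bash
python3 go.py
```

```text
now [ 0.5227 -0.213   0.0185] th 2.271 q [-0.57  0.32  1.97 -0.    0.85 -1.27] F [-2.6  1.7  4.9] open 0.273 tilt [-0.0004  0.0001]
```

To row units: -0.1 m / 0.8 = -0.125, -0.05 m / 0.8 = -0.0625.

Emit:
step_hand(
  steps=[
    [[0,0,0],[0,0,0],0.4],
    [[0,0,0],[0,0,0],0.6],
    [[0,0,0],[0,0,0],0.6],
    [[0,0,-0.0125],[0,0,0],0.6],
    [[0,0,-0.0625],[0,0,0],0.6],
    [[0,0,-0.125],[0,0,0],0.6],
    [[0,0,-0.125],[0,0,0],0.6],
  ],
  force=20,
)

```text
time: 12.3
eef_pos: [0.5259, -0.2149, 0.1237]
tcp_rot: [0.422, 0.907, -0.001, 0.006]
contact_force: [-0.3, -0.4, -0.1]
opening: 0.599
finger_force: 0.0
```

```bash
python3 go.py .58,.1145,.12,2.2705 .58,.1145,.12,.7
```

```text
now [ 0.5259 -0.2149  0.1237] th 2.2709 q [-0.57  0.16  1.93  0.    1.03 -1.27] F [-0.3 -0.4 -0.1] open 0.599 tilt [ 0.0097 -0.0062]
.58,.1145,.12,2.2705 -> [0.2171 0.2536 0.0022] [0.0035 0.011  0.0004]
.58,.1145,.12,.7 -> [0.2171 0.2536 0.0022] [0.0114 0.0059 1.5709]
```

Run:
```python
from h import *
r=cam("scene"); cv2.imwrite("pics/s4.png",cv2.resize(r["pixels"][190:300,360:460,::-1],None,fx=5,fy=5))
print(carrier("top"))
z=.006
print(objective("scene","objective_yellow",(.5224,-.2124),.045,z),objective("top","objective_yellow",(.5224,-.2124),.045,z))
```

```text
(array([ 0.47767216, -0.15878131, -0.86549293]), np.float64(0.23862939635471825))
(array([ 0.57115, -0.2634 ]), np.float64(1.0), np.int64(4)) None
```

View pics/s4.png

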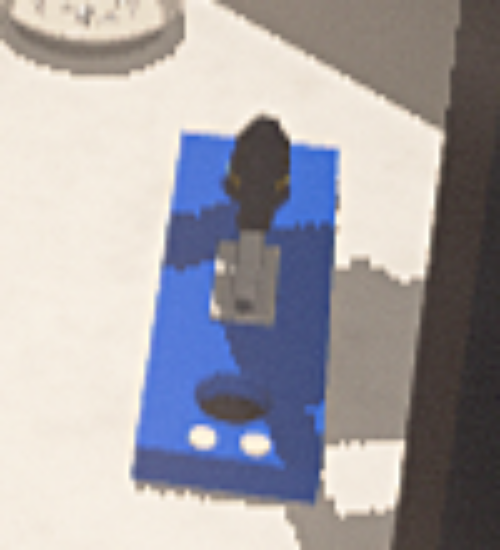

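To row units: 0.2536 m / 0.8 = 0.317, 0.217 m / 0.8 = 0.2713, 1.571 rad / 3.1416 = 0.5001.

Emit:
step_hand(
  steps=[
    [[0.0375,0.0438,0],[0,0,0.0573],0.6],
    [[0.075,0.0875,0],[0,0,0.1146],0.6],
    [[0.1125,0.1313,0],[0,0,0.1719],0.6],
    [[0.15,0.175,0],[0,0,0.2292],0.6],
    [[0.1875,0.2188,0],[0,0,0.2865],0.6],
    [[0.225,0.2625,0],[0,0,0.3438],0.6],
    [[0.2713,0.317,0],[0,0,0.4011],0.6],
    [[0.2713,0.317,0],[0,0,0.4584],0.6],
    [[0.2713,0.317,0.0125],[0,0,0.5001],0.6],
    [[0.2713,0.317,0.0375],[0,0,0.5001],0.6],
  ],
)

```text
time: 13.85
eef_pos: [0.5769, 0.1167, 0.0866]
tcp_rot: [0.939, 0.344, 0.0, 0.0]
contact_force: [-0.2, -0.0, -0.0]
opening: 0.602
finger_force: 0.0
```

Emit:
step_hand(
  steps=[
    [[0,0,0],[0,0,0],0.6],
    [[0,0,0],[0,0,0],0.6],
  ],
)

```text
time: 14.1
eef_pos: [0.5765, 0.1162, 0.0869]
tcp_rot: [0.939, 0.343, -0.001, -0.0]
contact_force: [-0.8, -0.1, 1.1]
opening: 0.601
finger_force: 0.0
```

```bash
python3 go.py .58,.1145,.014,.7
```

Run:
```python
from h import *
print(carrier("top"),carrier("scene"))
print(objective("top","objective_blue",(.58,.1145),.048),objective("scene","objective_blue",(.58,.1145),.048))
```

```text
now [0.5765 0.1162 0.0869] th 0.7004 q [0.03 0.26 1.9  0.   0.99 0.9 ] F [-0.8 -0.1  1.1] open 0.601 tilt [-0.0011 -0.    ]
.58,.1145,.014,.7 -> [0.0016 0.0036 0.0729] [-0.0007  0.0009  0.0004]
(array([ 0.47717495, -0.15890465, -0.8741864 ]), np.float64(0.0159444032311243)) (array([ 0.48841015, -0.17226192, -0.87186929]), np.float64(0.07332025502697401))
None (array([0.57884679, 0.11367756]), np.float64(0.17136743824158723), np.int64(301))
```

To row units: 0.0735 m / 0.8 = 0.0919, 0.03 m / 0.8 = 0.0375.

Emit:
step_hand(
  steps=[
    [[0.0023,0.0038,0.0375],[0,0,0],0.6],
    [[0.0023,0.0038,0.0919],[0,0,0],0.6],
    [[0.0023,0.0038,0.0919],[0,0,0],0.6],
    [[0.0023,0.0038,0.0919],[0,0,0],0.6],
    [[0.0023,0.0038,0.0919],[0,0,0],0],
    [[0.0023,0.0038,0.0919],[0,0,0],0],
    [[0.0023,0.0038,0.0919],[0,0,0],0],
    [[0.0023,0.0038,0.0919],[0,0,0],0],
  ],
  force=20,
)

```text
time: 15.4
eef_pos: [0.5816, 0.1155, 0.0163]
tcp_rot: [0.939, 0.343, 0.002, 0.0]
contact_force: [-0.9, 1.0, 7.3]
opening: 0.274
finger_force: 21.3
```

```bash
python3 go.py .58,.115,.0125,2.2705
```

```text
now [0.5816 0.1155 0.0163] th 0.6998 q [0.03 0.37 1.9  0.   0.86 0.9 ] F [-0.9  1.   7.3] open 0.274 tilt [0.0034 0.0002]
.58,.115,.0125,2.2705 -> [-0.0016 -0.0007  0.0038] [ 3.7000e-03 -6.0000e-04 -1.5707e+00]
```

To row units: -1.5 rad / 3.1416 = -0.4775.

Emit:
step_hand(
  steps=[
    [[0,0,0],[0,0,0],0.6],
    [[0,0,0],[0,0,-0.0318],0.6],
    [[0,0,0],[0,0,-0.0891],0.6],
    [[0,0,0],[0,0,-0.1464],0.6],
    [[0,0,0],[0,0,-0.2037],0.6],
    [[0,0,0],[0,0,-0.261],0.6],
    [[0,0,0],[0,0,-0.3183],0.6],
    [[0,0,0],[0,0,-0.3756],0.6],
    [[0,0,0],[0,0,-0.4329],0.6],
    [[0,0,0],[0,0,-0.4775],0.6],
  ],
)

```text
time: 16.65
eef_pos: [0.5797, 0.1153, 0.0136]
tcp_rot: [0.452, 0.892, -0.0, -0.0]
contact_force: [0.2, -0.4, 0.5]
opening: 0.595
finger_force: 0.0
```

Emit:
step_hand(
  steps=[
    [[0,0,0],[0,0,-0.0223],0.6],
    [[0,0,0],[0,0,-0.0223],0.6],
  ],
)

```text
time: 16.9
eef_pos: [0.5797, 0.1153, 0.0137]
tcp_rot: [0.423, 0.906, -0.0, -0.0]
contact_force: [0.2, -0.0, -0.7]
opening: 0.6
finger_force: 0.0
```

```bash
python3 go.py .58,.115,.0125,2.269
```

```text
now [0.5797 0.1153 0.0137] th 2.269 q [ 0.02  0.38  1.91 -0.    0.86 -0.67] F [ 0.2 -0.  -0.7] open 0.6 tilt [-0.0006 -0.    ]
.58,.115,.0125,2.269 -> [-0.0004 -0.      0.0012] [-0.0005 -0.0004 -0.    ]
```

To row units: 0.0012 m / 0.8 = 0.0015.

Emit:
step_hand(
  steps=[
    [[0,0,0.0015],[0,0,0],0.6],
    [[0,0,0.0015],[0,0,0],0],
    [[0,0,0.0015],[0,0,0],0],
    [[0,0,0.0015],[0,0,0],0],
    [[0,0,0.0015],[0,0,0],0],
  ],
  force=25,
)

```text
time: 17.52
eef_pos: [0.5801, 0.1154, 0.0129]
tcp_rot: [0.422, 0.906, 0.0, 0.0]
contact_force: [-0.6, 0.2, 0.6]
opening: 0.281
finger_force: 24.6
```

Emit:
step_hand(
  steps=[
    [[0,0,-0.0375],[0,0,0],0],
    [[0,0,-0.1125],[0,0,0],0],
    [[0,0,-0.1375],[0,0,0],0],
    [[0,0,-0.1375],[0,0,0],0],
  ],
  force=30,
)

```text
time: 18.02
eef_pos: [0.581, 0.1154, 0.1244]
tcp_rot: [0.422, 0.906, 0.001, 0.002]
contact_force: [-0.6, 0.2, -1.6]
opening: 0.28
finger_force: 30.2
```

```bash
python3 go.py .4322,-.1052,.12,2.2705
```

```text
now [0.581  0.1154 0.1244] th 2.2698 q [ 0.02  0.21  1.87  0.    1.05 -0.67] F [-0.6  0.2 -1.6] open 0.28 tilt [0.0035 0.0001]
.4322,-.1052,.12,2.2705 -> [-0.0731 -0.2559  0.0038] [ 0.0028  0.0022 -0.0007]
```

To row units: -0.256 m / 0.8 = -0.32, 0.08 m / 0.8 = 0.1.

Emit:
step_hand(
  steps=[
    [[-0.0913,-0.32,0],[0,0,0],0],
    [[-0.0913,-0.32,0],[0,0,0],0],
    [[-0.0913,-0.32,0],[0,0,0],0],
    [[-0.0913,-0.32,0],[0,0,0],0],
    [[-0.0913,-0.32,0],[0,0,0],0],
    [[-0.0913,-0.32,0.05],[0,0,0],0],
    [[-0.0913,-0.32,0.1],[0,0,0],0],
    [[-0.0913,-0.32,0.1],[0,0,0],0],
    [[-0.0913,-0.32,0.1],[0,0,0],0],
  ],
  force=30,
)

```text
time: 19.15
eef_pos: [0.4315, -0.105, 0.043]
tcp_rot: [0.422, 0.907, 0.0, -0.0]
contact_force: [0.2, 0.5, -1.8]
opening: 0.275
finger_force: 30.3
```

```bash
python3 go.py .4322,-.1052,.03,2.2705;python3 - <<'E'
from h import *
r=cam("scene"); cv2.imwrite("pics/s5.png",cv2.resize(r["pixels"][190:300,360:460,::-1],None,fx=5,fy=5))
E
```

```text
now [ 0.4315 -0.105   0.043 ] th 2.2705 q [-0.47  0.03  2.25  0.    0.86 -1.17] F [ 0.2  0.5 -1.8] open 0.275 tilt [-0.0002  0.0002]
.4322,-.1052,.03,2.2705 -> [-0.0007  0.0004  0.013 ] [ 0.     -0.0003 -0.    ]
```

View pics/s5.png

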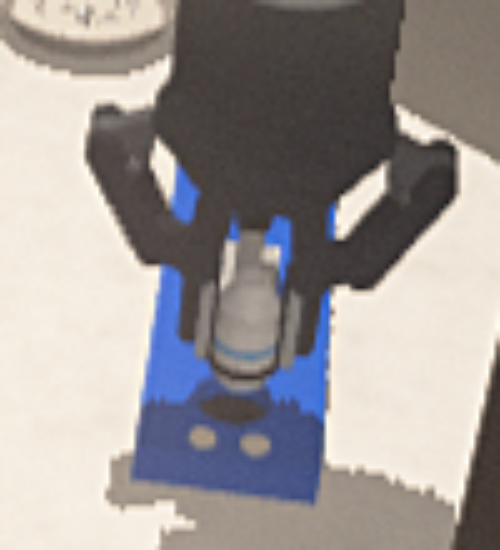

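Run:
```python
from h import *
r=cam("scene"); e=ctrl.get_state()["eef_pos"]
q=lambda p:((proj(r,[p])[0]-[360,190])*5+2).round(1)
print("mouth",q([.4322,-.1052,.018]),"dots?",q([.4773-.095*.643,-.1588+.095*.766,.018]))
print("foot",q([e[0],e[1],e[2]-.0125]),"body25",q([e[0],e[1],e[2]+.0125]),"ring",q([e[0],e[1],e[2]+.005]))
for s in(-1,1):
  for t in(-1,1):
    d=np.array([.643,-.766]); n=np.array([.766,.643]); print("corner",s,t,q([*(np.array([.4773,-.1588])+s*.105*d+t*.035*n),.018]))
```

```text
mouth [233.7 399.5] dots? [229.1 443. ]
foot [237.5 372.4] body25 [244.1 323.3] ring [242.1 338.2]
corner -1 -1 [321.3 473.6]
corner -1 1 [134.6 448.6]
corner 1 -1 [338.7 150.2]
corner 1 1 [181.9 133.1]
```

To row units: 0.0165 m / 0.8 = 0.0206, 0.0008 m / 0.8 = 0.001.

Emit:
step_hand(
  steps=[
    [[-0.0009,0.001,0.0075],[0,0,0],0],
    [[-0.0009,0.001,0.0156],[0,0,0],0],
    [[-0.0009,0.001,0.0206],[0,0,0],0],
    [[-0.0009,0.001,0.0206],[0,0,0],0],
  ],
  force=30,
)

```text
time: 19.75
eef_pos: [0.4317, -0.1051, 0.0258]
tcp_rot: [0.422, 0.906, 0.0, -0.001]
contact_force: [0.8, -0.6, -1.0]
opening: 0.278
finger_force: 30.3
```

```bash
python3 go.py .4322,-.1052,.0185,2.2705
```

```text
now [ 0.4317 -0.1051  0.0258] th 2.2697 q [-0.47  0.07  2.26  0.    0.82 -1.17] F [ 0.8 -0.6 -1. ] open 0.278 tilt [-0.001   0.0006]
.4322,-.1052,.0185,2.2705 -> [-0.0004  0.0003  0.0073] [-0.0004 -0.0011 -0.0008]
```

To row units: 0.005 m / 0.8 = 0.0063, 0.004 m / 0.8 = 0.005.

Emit:
step_hand(
  steps=[
    [[0,0,0.0025],[0,0,0],0],
    [[0,0,0.005],[0,0,0],0],
    [[0,0,0.0063],[0,0,0],0],
    [[0,0,0.0063],[0,0,0],0],
  ],
  force=30,
)

```text
time: 20.25
eef_pos: [0.4321, -0.1052, 0.0212]
tcp_rot: [0.422, 0.906, 0.0, -0.0]
contact_force: [0.4, -0.6, -0.7]
opening: 0.282
finger_force: 30.3
```

```bash
python3 go.py .4322,-.1052,.0185,2.2705
```

```text
now [ 0.4321 -0.1052  0.0212] th 2.2698 q [-0.47  0.08  2.26  0.    0.81 -1.17] F [ 0.4 -0.6 -0.7] open 0.282 tilt [-0.0001  0.0001]
.4322,-.1052,.0185,2.2705 -> [-0.      0.0001  0.0027] [-0.0001 -0.0002 -0.0007]
```

To row units: 0.0036 m / 0.8 = 0.0045, 0.0033 m / 0.8 = 0.0041.

Emit:
step_hand(
  steps=[
    [[0,0,0.0019],[0,0,0],0],
    [[0,0,0.0031],[0,0,0],0],
    [[0,0,0.0041],[0,0,0],0],
    [[0,0,0.0045],[0,0,0],0],
    [[0,0,0.0045],[0,0,0],0],
  ],
  force=30,
)

```text
time: 20.88
eef_pos: [0.4323, -0.1054, 0.0187]
tcp_rot: [0.422, 0.907, -0.0, -0.0]
contact_force: [-3.6, 1.3, 8.6]
opening: 0.277
finger_force: 31.1
```

```bash
python3 go.py .4322,-.1052,.0185,2.2705
```

```text
now [ 0.4323 -0.1054  0.0187] th 2.2701 q [-0.47  0.08  2.26 -0.    0.8  -1.17] F [-3.6  1.3  8.6] open 0.277 tilt [-0.0009  0.0002]
.4322,-.1052,.0185,2.2705 -> [0.0002 0.     0.0002] [-0.0006 -0.0007 -0.0004]
```

To row units: -0.11 m / 0.8 = -0.1375, -0.05 m / 0.8 = -0.0625.

Emit:
step_hand(
  steps=[
    [[0,0,0],[0,0,0],0.4],
    [[0,0,0],[0,0,0],0.6],
    [[0,0,0],[0,0,0],0.6],
    [[0,0,-0.0125],[0,0,0],0.6],
    [[0,0,-0.0625],[0,0,0],0.6],
    [[0,0,-0.1375],[0,0,0],0.6],
    [[0,0,-0.1375],[0,0,0],0.6],
    [[0,0,-0.1375],[0,0,0],0.6],
  ],
  force=20,
)

```text
time: 21.88
eef_pos: [0.432, -0.1052, 0.1279]
tcp_rot: [0.422, 0.907, 0.0, 0.0]
contact_force: [-0.3, 0.8, -0.7]
opening: 0.602
finger_force: 0.0
```

```bash
python3 go.py .4773,-.1588,.12,2.2705
```

Run:
```python
from h import *
print(carrier("top"),[(d["position"],d["conf"]) for d in ctrl.mark_of("top","carrier_grip")[:1]])
r=cam("scene"); cv2.imwrite("pics/s6.png",cv2.resize(r["pixels"][190:300,360:460,::-1],None,fx=5,fy=5))
```

```text
now [ 0.432  -0.1052  0.1279] th 2.2698 q [-0.47 -0.12  2.21  0.    1.05 -1.17] F [-0.3  0.8 -0.7] open 0.602 tilt [ 0.0006 -0.0003]
.4773,-.1588,.12,2.2705 -> [-0.0702  0.0002  0.008 ] [ 0.0003  0.0006 -0.0007]
(array([ 0.47712423, -0.1592722 , -0.86503   ]), np.float64(0.28005014594715966)) [([0.4809, -0.1638, 0.0732], 0.88)]
```

View pics/s6.png

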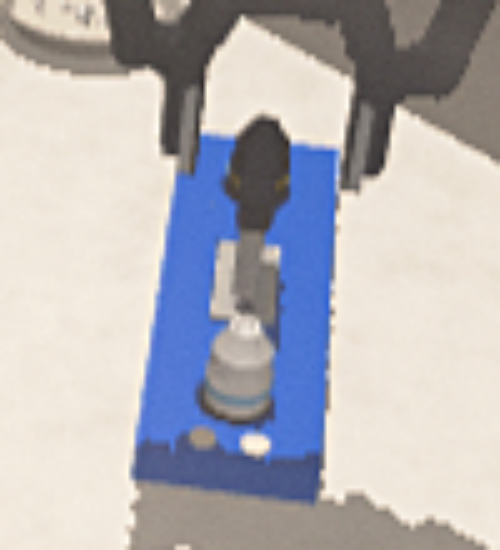

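Both objectives stand upright in their pockets (blue at crop (238,385), yellow behind the bar at (262,170)), and the carrier has not moved. Next I'll take the grip bar.

To row units: 0.0745 m / 0.8 = 0.0931, -0.0702 m / 0.8 = -0.0878, -0.001 rad / 3.1416 = -0.0003.

Emit:
step_hand(
  steps=[
    [[-0.05,0,0],[0,0,0],0.6],
    [[-0.0878,0.0003,0],[0,0,-0.0003],0.6],
    [[-0.0878,0.0003,0.0125],[0,0,-0.0003],0.6],
    [[-0.0878,0.0003,0.0625],[0,0,-0.0003],0.6],
    [[-0.0878,0.0003,0.0931],[0,0,-0.0003],0.6],
    [[-0.0878,0.0003,0.0931],[0,0,-0.0003],0.6],
    [[-0.0878,0.0003,0.0931],[0,0,-0.0003],0.6],
  ],
  force=20,
)

```text
time: 22.9
eef_pos: [0.4773, -0.1585, 0.0533]
tcp_rot: [0.422, 0.907, 0.0, -0.0]
contact_force: [-0.2, -0.2, 0.5]
opening: 0.603
finger_force: 0.0
```

```bash
python3 go.py .4773,-.1588,.053,2.2705
```

```text
now [ 0.4773 -0.1585  0.0533] th 2.2711 q [-0.52  0.14  2.11  0.    0.89 -1.22] F [-0.2 -0.2  0.5] open 0.603 tilt [-0.0004  0.0003]
.4773,-.1588,.053,2.2705 -> [-0.0003 -0.0002  0.0003] [-0.0001 -0.0005  0.0006]
```

Emit:
step_hand(
  steps=[
    [[0,0,0],[0,0,0],0.3],
    [[0,0,0],[0,0,0],0],
    [[0,0,0],[0,0,0],0],
    [[0,0,0],[0,0,0],0],
    [[0,0,0],[0,0,0],0],
    [[0,0,0],[0,0,0],0],
  ],
  force=40,
)

```text
time: 23.65
eef_pos: [0.4784, -0.159, 0.0542]
tcp_rot: [0.422, 0.907, 0.0, 0.001]
contact_force: [1.2, 2.2, 6.2]
opening: 0.156
finger_force: 42.1
```

```bash
python3 go.py
```

```text
now [ 0.4784 -0.159   0.0542] th 2.2706 q [-0.52  0.14  2.11  0.    0.89 -1.22] F [1.2 2.2 6.2] open 0.156 tilt [ 0.0019 -0.0003]
```

Emit:
step_hand(
  steps=[
    [[0,0,0],[0,0,0],0],
    [[0,0,0],[0,0,0],0],
    [[0,0,-0.0038],[0,0,0],0],
    [[0,0,-0.01],[0,0,0],0],
    [[0,0,-0.02],[0,0,0],0],
    [[0,0,-0.025],[0,0,0],0],
    [[0,0,-0.025],[0,0,0],0],
  ],
  force=90,
)

```text
time: 24.52
eef_pos: [0.4777, -0.1591, 0.0737]
tcp_rot: [0.422, 0.907, -0.0, 0.001]
contact_force: [0.2, 0.2, -4.3]
opening: 0.147
finger_force: 87.7
```

```bash
python3 go.py
```

```text
now [ 0.4777 -0.1591  0.0737] th 2.2708 q [-0.52  0.1   2.11 -0.    0.93 -1.22] F [ 0.2  0.2 -4.3] open 0.147 tilt [ 0.0008 -0.0006]
```

Units first: shifts go in shares of 80 cm and turns go in shares of 180 degrees. So -0.1 m / 0.8 = -0.125, -0.099 m / 0.8 = -0.1238.

Emit:
step_hand(
  steps=[
    [[0,0,-0.01],[0,0,0],0],
    [[0,0,-0.03],[0,0,0],0],
    [[0,0,-0.0525],[0,0,0],0],
    [[0,0,-0.075],[0,0,0],0],
    [[0,0,-0.0975],[0,0,0],0],
    [[0,0,-0.115],[0,0,0],0],
    [[0,0,-0.1238],[0,0,0],0],
    [[0,0,-0.125],[0,0,0],0],
    [[0,0,-0.125],[0,0,0],0],
    [[0,0,-0.125],[0,0,0],0],
  ],
  force=90,
)

```text
time: 25.78
eef_pos: [0.477, -0.1586, 0.1723]
tcp_rot: [0.422, 0.907, 0.0, -0.001]
contact_force: [-0.4, 0.0, -5.1]
opening: 0.144
finger_force: 88.0
```

Emit:
step_hand(
  steps=[
    [[0,0,0],[0,0,0],0],
    [[0,0,0],[0,0,0],0],
    [[0,0,0],[0,0,0],0],
    [[0,0,0],[0,0,0],0],
  ],
)

```text
time: 26.28
eef_pos: [0.4775, -0.1589, 0.1732]
tcp_rot: [0.422, 0.907, 0.0, 0.0]
contact_force: [0.2, 0.1, -5.4]
opening: 0.142
finger_force: 88.0
```

```bash
python3 go.py
```

Run:
```python
from h import *
s=ctrl.get_state(); print(s["wrist_torque"],s["dq"].round(3))
r=cam("scene"); cv2.imwrite("pics/s7.png",cv2.resize(r["pixels"][110:310,300:500,::-1],None,fx=3,fy=3))
m=blue(r,[.4777,-.159,.14]); print(m.sum(),fit(r,m,deck,[.4777,-.159,-.87],.12,True))
```

```text
now [ 0.4775 -0.1589  0.1732] th 2.2708 q [-0.52 -0.04  2.05  0.    1.13 -1.22] F [ 0.2  0.1 -5.4] open 0.142 tilt [ 0. -0.]
[-0.00158892 -0.0194191   0.04535538] [-0.    -0.001  0.     0.001  0.001 -0.011]
1388 (array([ 0.47736936, -0.15882955, -0.86656899]), np.float64(0.01783127953083078))
```

View pics/s7.png

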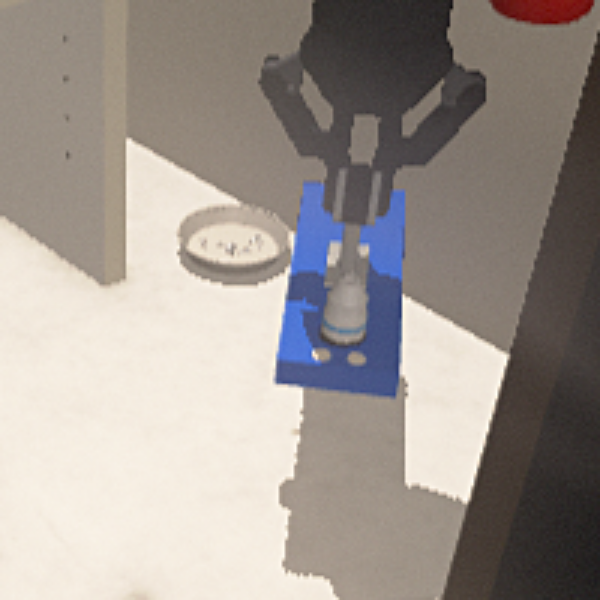

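The carrier is level: the level deck model fits within 1.8% at a height of 0.12 m. It is held still, and the load of 5.4 N matches the carrier plus both objectives.

Emit:
step_hand(
  steps=[
    [[0,0,0],[0,0,0],0],
    [[0,0,0],[0,0,0],0],
  ],
)

```text
time: 26.58
eef_pos: [0.4775, -0.1589, 0.1732]
tcp_rot: [0.422, 0.907, -0.0, 0.0]
contact_force: [0.2, 0.0, -5.9]
opening: 0.147
finger_force: 88.0
```

```bash
python3 -c "
from plant import ctrl
print(ctrl.sign_off())"
```

```text
the job is handed in; nothing more can be done
None
```

The job is handed in: yellow sits in the one-dot pocket, then blue in the two-dot pocket, and the arm is holding the carrier level and still by its grip bar about 12 cm up, at 26.6 s on the robot's clock.

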